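Lid the washing pot and set its rinse valve two turns open

TASK

The washing pot is loaded: first put the blue lid on it, seated flat on the rim, and let go of the lid. Then turn the red valve wheel clockwise (seen from above) until it comes up against its closed stop, and from there back it off, anticlockwise, exactly two full turns. Finish still gripping the wheel's black handle with the wheel at rest there, and leave the jar, the dish and the tweezers where they are.

Things in the scene. Friction and masses are not known exactly. Their poses are not given: they have to be found in the camera images.
- lid: loose blue round lid, about 0.14 kg, lying right way up on the bench. Origin: centre of the underside of its plug; z up through the knob. From the origin up: plug 102 mm diameter (tapering to 92 at the foot), z 0 to 10 mm; flange 128 mm diameter, z 10 to 16 mm; black neck 18 mm diameter, z 16 to 22 mm; black round knob 28 mm diameter, z 22 to 46 mm, on the axis. Grip the knob from above
- pot: fixed white round pot with an orange sieve inside, outside diameter 120 mm, mouth 110 mm inside, rim 80 mm above the bench. Origin: centre of its underside, on the bench. With the lid seated (flange on the rim) the lid's origin is 70 mm above the pot's. It may stand on either side of the robot, the valve on the other
- valve_axis (a point): point on the upright turning axis of the red valve wheel, at the middle height of its rim, 85 mm above the bench. The fixed brass valve body stands below it. Its x axis points, from the axis, to where the handle is when the wheel is at its closed stop. Wheel rim 104 mm diameter to the rim's middle (12 mm thick bar, top 91 mm above the bench), hub top 99 mm above the bench
- handle: black upright cylindrical handle on the wheel rim, 22 mm diameter, 50 mm tall, spanning 95 to 145 mm above the bench; it stands 52 mm from the wheel's axis and spins freely on its own pin, so it can be held in the fingers without turning them while it is carried round the circle. Origin: centre of its underside, 95 mm above the bench; z up
- valve (a joint): angle of the valve wheel in rad, 0 at the closed stop, growing anticlockwise seen from above (opening); 6.283 a turn; it starts somewhere between a half and one and a third turns open; its far end stop is at 17.0. The wheel stays where it is left; it drags with about 0.12 N m (2 to 3 N at the handle); the stops are hard
- jar: bystander: small amber jar, 54 mm diameter, 75 mm tall; origin under its centre. Leave it alone
- dish: bystander: low clear round dish, 92 mm diameter, 20 mm tall; origin under its centre. Leave it alone
- tweezers: bystander: steel tweezers lying flat along their x axis, 130 mm long, 6 mm thick; origin at their middle on the bench. Leave them alone

How it is judged:
By the outcome, as a careful person would: the job done as asked, in the order asked, and still so for the second after the job is handed in, while the arm keeps its last pose, push and grip.
It also fails if it takes over 72 s, if anything falls off the work surface, if the arm or the gripper's body presses on something with over 40 N, if the wrist force passes 120 N, or if a joint passes its speed limit or range.

ROBOT

A 7-joint arm with a two-finger parallel gripper is mounted at the origin on the work surface. World frame = base frame: x ahead of the robot, y to its left, z up, the work surface at z = 0. Lengths are in m, angles in rad, forces in N, time in s.
With the tool pointing down it reaches from about 0.425 to 0.975 m from the base axis. Payload 16.7 kg.
Tool frame: the origin (TCP) lies at the very end of the fingers, on their centre line; the grasp point (between the pads) lies 19 mm behind it; z points along the fingers, y is the line along which they close (so a half turn about z gives the same grasp; the last joint's range is limited). The gripper opens to 85 mm and grips with 20 to 120 N. Pads are 22 mm wide; open, the fingers measure 114 mm over their backs; the gripper's body (76 mm by 85 mm) begins 54 mm behind the grasp point. The pads swing forward as they close: fully open they stand 13 mm farther back than shut.
Start: joints at [1.069, 0.426, 0.074, 1.606, -0.034, 1.111, -0.067], TCP at [0.233, -0.634, 0.208] pointing down, gripper open.
Joint ranges: [-2.85, 2.85], [-0.5, 2.14], [-1.23, 1.37], [0.21, 2.46], [-1.02, 4.16], [0.16, 2.05], [-2.73, 2.73]. Speed limits (rad/s): [1.89, 1.89, 2.39, 2.39, 3.01, 3.01, 3.01].

INTERFACE

Orientations are given as a rotation vector (axis times angle).
In Python, from plant import manip, optics, status, inverse_kinematics gives the robot as it stands (manip), with the cameras (optics), the readings (status) and the kinematics as plain functions. Calls block until the motion is done:
- manip.goto(position, orientation): joint-space move of the TCP to a pose.
- manip.move_linear(position, rot=None, speed=0.15, stop_force=None): straight line of the TCP; rot=None keeps the orientation; speed is the mean speed in m/s. With stop_force (N) it stops when the force on the tool has changed by that much, and returns True; else False.
- manip.goto_joints(angles): joint-space move.
- manip.command_gripper(opening, effort=None): opening from 0.0 (shut) to 1.0 (fully open); effort is the grip in N (None keeps the last); returns when the fingers have stopped.
- manip.wait(seconds).
- inverse_kinematics(position, orientation): joint angles nearest the present ones, or None.
- optics.read_camera(name): name is "side" or "top"; returns the picture (480x640x3 uint8, red, green, blue); there is no depth.
- optics.camera_info(name): a dict with "K" (3x3 intrinsics, pixels), "dist" ([k1, k2, p1, p2, k3] as OpenCV has them; the pictures are not rectified), "rvec" (rotation vector, rad) and "tvec" (3), from world to camera coordinates, as OpenCV has them. Camera axes: x right, y down, z forward; pixel columns grow to the right and rows downward; lengths in m; the calibration is good to about 2 mm. A picture is of the moment at which its call begins. camera_info takes no time and is no camera call.
A pose or a line that the arm cannot do raises manip.PlanningError and nothing moves.
- manip.hand_in(): hands the job in; it is judged then, once.
Readings, each from a call of its own:
- status.get_time(): time.
- status.get_joints(): joint angles.
- status.get_qd(): joint speeds.
- status.get_effort(): joint torques, N m.
- status.get_ee_pos(): TCP position.
- status.get_ee_rot(): TCP orientation.
- status.get_wrist_force(): force on the tool from outside, world axes, zero at the start.
- status.get_ft_torque(): the same for the moment, N m.
- status.get_opening(): opening from 0.0 (shut) to 1.0 (fully open).
- status.get_grip_force(): force on a finger pad.
Only numpy, scipy, OpenCV 4.12 (cv2) and the standard library are available. Lean on these libraries where they do the work, as an engineer would, in place of code of your own. Each camera call takes 0.05 s, during which the arm holds its last target. There are 200 camera calls.

## Working session

There is one attempt and no reset: what is moved stays moved. The work goes in short steps, each a Python script; the robot and the scene stay as the last script left them, time stands still between calls to the robot, and variables do not carry over. Pictures are saved under pics/ and viewed, at most 10 in all, crops included, and the job is handed in when it is done.

```bash
ls; mkdir -p pics; python3 - <<'E'
from plant import manip, optics, status, inverse_kinematics
import cv2
for n in("side","top"):
    im=optics.read_camera(n); cv2.imwrite(f"pics/{n}0.png",im[:,:,::-1])
    c=optics.camera_info(n); print(n,c)
print(status.get_time(),status.get_ee_rot(),status.get_ee_pos())
E
```

```text
pics
plant.py
side {'K': array([[521.80291944,   0.        , 312.48000003],
       [  0.        , 521.80291944, 232.48309909],
       [  0.        ,   0.        ,   1.        ]]), 'dist': array([0.00486008, 0.        , 0.        , 0.        , 0.        ]), 'rvec': array([ 2.43770357, -0.14562002,  0.03150113]), 'tvec': array([-0.6103266 ,  0.1290967 ,  0.96552278])}
top {'K': array([[589.49062562,   0.        , 323.04522434],
       [  0.        , 589.49062562, 238.87056131],
       [  0.        ,   0.        ,   1.        ]]), 'dist': array([-0.09810151,  0.        ,  0.        ,  0.        ,  0.        ]), 'rvec': array([ 2.20547106, -2.16733094,  0.1120439 ]), 'tvec': array([-0.02201474,  0.61317609,  0.95104074])}
0.1 [-3.09203979e+00 -5.49508862e-01  4.55044114e-04] [ 0.23243358 -0.63331201  0.2068818 ]
```

View pics/top0.png

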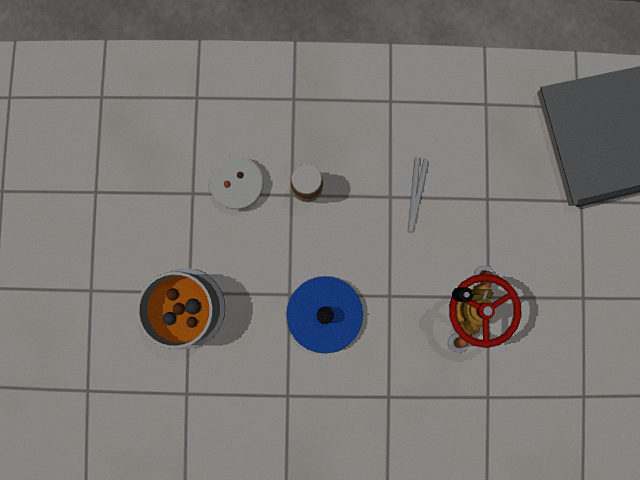

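View pics/side0.png

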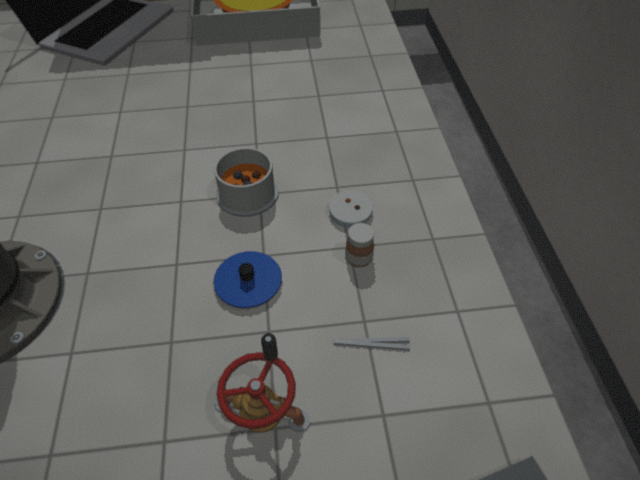

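The top view shows the lid at about (325,315), the pot rim at (180,310), the valve hub at (487,311) and the handle at (462,294). The jar, dish and tweezers are in the row above. The side view agrees, with the handle rising from the wheel at (269,347).

```bash
cat > h.py <<'E'
import numpy as np, cv2
from plant import manip, optics, status, inverse_kinematics
def plane(n,uv,z):
    c=optics.camera_info(n); R=cv2.Rodrigues(c["rvec"])[0]
    p=cv2.undistortPoints(np.array(uv,float).reshape(-1,1,2),c["K"],c["dist"]).reshape(-1,2)
    d=np.c_[p,np.ones(len(p))]@R; o=-R.T@c["tvec"]
    return (o+d*((z-o[2])/d[:,2])[:,None])[:,:2]
def big(m):
    return max(cv2.findContours(m.astype(np.uint8),cv2.RETR_EXTERNAL,cv2.CHAIN_APPROX_NONE)[0],key=cv2.contourArea).reshape(-1,2)
def circ(p):
    A=np.c_[2*p,np.ones(len(p))]; s=np.linalg.lstsq(A,(p**2).sum(1),rcond=None)[0]
    r=np.sqrt(s[2]+s[0]**2+s[1]**2); e=np.linalg.norm(p-s[:2],axis=1)-r
    return s[:2],r,e
def rcirc(p):
    for _ in range(6):
        c,r,e=circ(p); k=abs(e)<max(2.0*np.median(abs(e)),.0015); p=p[k]
    return c,r,len(p),abs(e).max()
E
python3 - <<'E'
from h import *
for n in("top","side"):
    im=cv2.imread(f"pics/{n}0.png"); h=cv2.cvtColor(im,cv2.COLOR_BGR2HSV); H,S,V=cv2.split(h)
    b=big((H>100)&(H<130)&(S>120)&(V>50)); print(n,"lid",rcirc(plane(n,b,.016)))
    m=((H<6)|(H>174))&(S>170)&(V>60); r=big(m); print("wheel",rcirc(plane(n,r,.085)))
    x0,y0,x1,y1=(425,255,545,365) if n=="top" else (205,325,310,435)
    dk=np.zeros_like(m); dk[y0:y1,x0:x1]=(V<50)[y0:y1,x0:x1]
    d=big(dk); print("dark",cv2.boundingRect(d),cv2.fitEllipse(d))
    dk[:]=0
    x0,y0,x1,y1=(300,290,350,335) if n=="top" else (230,255,265,290)
    dk[y0:y1,x0:x1]=(V<50)[y0:y1,x0:x1]; d=big(dk); print("knob",cv2.boundingRect(d),cv2.fitEllipse(d))
t=cv2.imread("pics/top0.png"); s=cv2.imread("pics/side0.png")
f=lambda i,x,y:cv2.resize(i[y:y+100,x:x+100],(400,300*4//3),interpolation=cv2.INTER_NEAREST)
g=lambda i,x,y:f(i,x,y)[:300]
cv2.imwrite("pics/crop.png",np.vstack([np.hstack([f(t,130,260),f(t,435,262)]),]))
E
```

```text
top lid (array([ 0.48862374, -0.01560773]), np.float64(0.06245347518290188), 213, np.float64(0.0012308240441304616))
wheel (array([ 0.50082574, -0.2667223 ]), np.float64(0.055440194475626516), 175, np.float64(0.0070833208676313875))
dark (452, 285, 29, 26) ((464.5093994140625, 294.36505126953125), (19.360496520996094, 28.651010513305664), 52.74479675292969)
knob (317, 307, 17, 17) ((324.65057373046875, 314.9245300292969), (15.728714942932129, 16.165935516357422), 174.18157958984375)
side lid (array([ 0.49041139, -0.01797914]), np.float64(0.06200505955877556), 171, np.float64(0.001492111341739176))
wheel (array([ 0.49248801, -0.27828774]), np.float64(0.03822630253681274), 117, np.float64(0.0032770809319693783))
dark (262, 334, 15, 27) ((269.1136474609375, 347.07177734375), (13.557061195373535, 28.43269157409668), 171.72222900390625)
knob (239, 264, 15, 18) ((246.0965118408203, 272.1470031738281), (13.776001930236816, 17.624040603637695), 170.7281494140625)
```

View pics/crop.png

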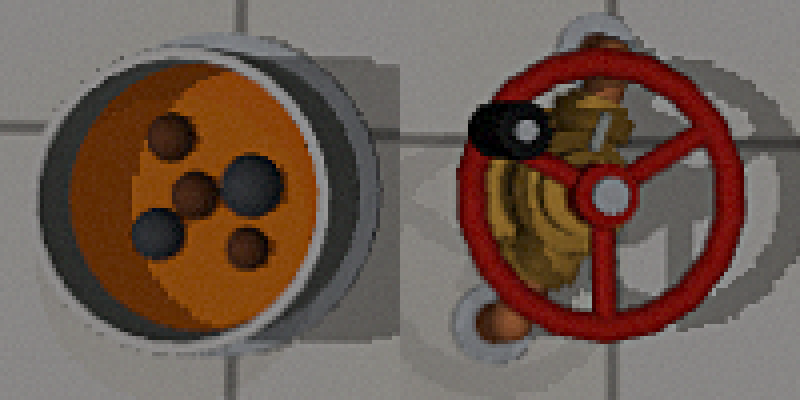

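The crop shows the pot rim as a bright ring centred near (176,310), and the wheel at about (486,311) with radius about 36 px. The handle leans right, with its base near (457,294) and its white cap at (466,294).

```bash
python3 - <<'E'
from h import *
from scipy.optimize import least_squares
def fr(p,r): # fixed radius robust
    s=least_squares(lambda c:np.linalg.norm(p-c,axis=1)-r,p.mean(0),loss="soft_l1",f_scale=.0007)
    return s.x,np.median(abs(s.fun))
W={}
for n in("top","side"):
    im=cv2.imread(f"pics/{n}0.png"); H,S,V=cv2.split(cv2.cvtColor(im,cv2.COLOR_BGR2HSV))
    m=((H<6)|(H>174))&(S>150)&(V>50)
    if n=="side": m[:330]=0
    pts=np.argwhere(m)[:,::-1].astype(np.int32)
    if n=="top": pts=pts[(pts[:,0]>430)&(pts[:,1]>265)&(pts[:,1]<355)]
    else: pts=pts[(pts[:,0]<300)&(pts[:,0]>210)&(pts[:,1]<435)]
    hull=cv2.convexHull(pts).reshape(-1,2)
    print(n,"wheel",fr(plane(n,hull,.085),.058), rcirc(plane(n,hull,.085)))
    x0,y0,x1,y1=(135,265,220,352) if n=="top" else (210,140,280,218)
    sub=np.zeros(V.shape,np.uint8); rim=(V>115)&(S<60)
    seed=(176,320) if n=="top" else (246,172)
    for th in(90,105,120):
        mm=((V<th)|(S>90)).astype(np.uint8); mm[:y0]=0;mm[y1:]=0;mm[:,:x0]=0;mm[:,x1:]=0
        _,lab=cv2.connectedComponents(mm,connectivity=4); mm=lab==lab[seed[1],seed[0]]
        c=big(mm); p=plane(n,c,.08); print(" pot",th,cv2.boundingRect(c),fr(p,.055),rcirc(p))
# knob & handle cap rays
print("knob top",plane("top",[(324.65,314.92)],.036),"side",plane("side",[(246.1,272.1)],.030))
print("cap",plane("top",[(466.3,294.2)],.145),plane("side",[(268.5,340)],.145))
s=cv2.imread("pics/side0.png")
f=lambda x,y:cv2.resize(s[y:y+100,x:x+100],(400,400),interpolation=cv2.INTER_NEAREST)
cv2.imwrite("pics/crop2.png",np.hstack([f(200,130),f(210,325)]))
E
```

```text
top wheel (array([ 0.50193603, -0.26551682]), np.float64(0.0008036313021459809)) (array([ 0.50124242, -0.26547059]), np.float64(0.05704480142703034), 31, np.float64(0.0008755585697211507))
 pot 90 (140, 275, 70, 71) (array([0.49429951, 0.21964454]), np.float64(0.0008787772954199635)) (array([0.4943213 , 0.21966505]), np.float64(0.05410535806489144), 198, np.float64(0.0010454049466509518))
 pot 105 (139, 275, 71, 71) (array([0.49434433, 0.21981169]), np.float64(0.0007659965937936615)) (array([0.49435631, 0.21981731]), np.float64(0.05425465419803546), 198, np.float64(0.0010385362655977518))
 pot 120 (139, 274, 71, 72) (array([0.4942459, 0.220098 ]), np.float64(0.00038376672096621794)) (array([0.49424179, 0.22010466]), np.float64(0.05462056856790635), 199, np.float64(0.0013051129249313786))
side wheel (array([ 0.5039961 , -0.26526201]), np.float64(0.0012854065683153004)) (array([ 0.50230428, -0.26546783]), np.float64(0.055941242683907655), 37, np.float64(0.0007324807411290893))
 pot 90 (217, 149, 53, 36) (array([0.49609067, 0.21915047]), np.float64(0.0019467156112799727)) (array([0.49611441, 0.2189814 ]), np.float64(0.05305227179338134), 115, np.float64(0.0014593816768801032))
 pot 105 (216, 149, 54, 37) (array([0.49585677, 0.21912239]), np.float64(0.001186451770345251)) (array([0.495854  , 0.21931313]), np.float64(0.05392509306012502), 118, np.float64(0.0014948278155202596))
 pot 120 (210, 140, 70, 78) (array([0.49687487, 0.21823   ]), np.float64(0.027511074280037358)) (array([0.51294325, 0.18296578]), np.float64(0.11001143268759903), 137, np.float64(0.01171333905004196))
knob top [[ 0.48860245 -0.01582561]] side [[ 0.48986144 -0.01416961]]
cap [[ 0.52609929 -0.21981616]] [[ 0.52814559 -0.22227409]]
```

View pics/crop2.png

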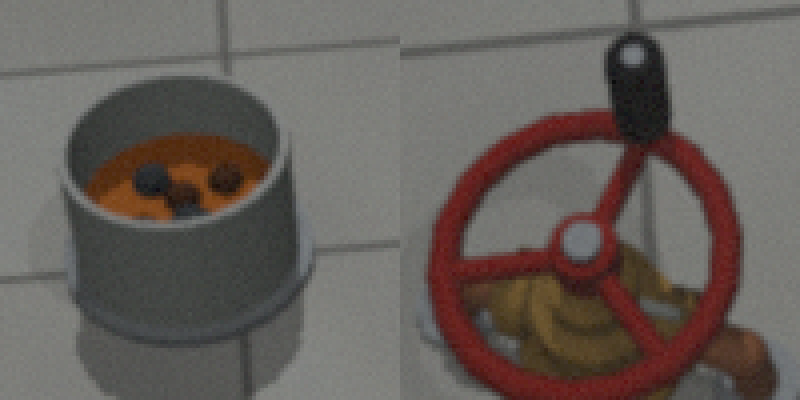

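The side view agrees: pot at (0.495, 0.2196), lid at (0.489, -0.0155), valve axis at (0.502, -0.2655), handle at about 61°. Next is the lid.

```bash
cat >> h.py <<'E'
from scipy.spatial.transform import Rotation as Ro
def down(yaw): return (Ro.from_euler("z",yaw)*Ro.from_euler("x",np.pi)).as_rotvec()
E
python3 - <<'E'
from h import *
for yaw in np.radians([-60,-30,0,20,45,90]):
    print(round(np.degrees(yaw)),[ (None if q is None else np.round(q,2).tolist()) for q in (inverse_kinematics(p,down(yaw)) for p in ([.489,-.0155,.021],[.495,.2196,.091],[.502-.052,-.2655,.103],[.502+.052,-.2655,.103]))])
r=down(0)
manip.goto([.489,-.0155,.22],r)
manip.move_linear([.489,-.0155,.021],speed=.12,stop_force=8)
print(status.get_ee_pos(),status.get_wrist_force())
manip.command_gripper(0.0,50)
print(status.get_opening(),status.get_grip_force(),status.get_ee_pos(),status.get_wrist_force(),status.get_time())
manip.move_linear([.489,-.0155,.17],speed=.15)
print(status.get_opening(),status.get_grip_force(),status.get_wrist_force(),status.get_time())
for n in("side","top"): cv2.imwrite(f"pics/{n}1.png",optics.read_camera(n)[:,:,::-1])
E
```

```text
-60 [[-0.87, 0.65, 1.01, 2.2, -0.85, 0.76, -1.89], [-1.4, 0.7, 1.21, 2.05, -0.82, 0.98, -2.37], [0.3, 0.31, 0.13, 2.05, -0.06, 0.79, -2.15], [0.22, 0.44, 0.15, 1.85, -0.08, 0.86, -2.2]]
-30 [[0.08, 0.4, -0.22, 2.15, 0.15, 0.6, -2.33], [-1.05, 0.41, 0.64, 2.04, -0.34, 0.79, -2.3], [0.38, 0.31, 0.04, 2.04, -0.02, 0.79, -1.67], [0.3, 0.44, 0.05, 1.84, -0.03, 0.86, -1.73]]
0 [[0.16, 0.41, -0.31, 2.15, 0.21, 0.61, -1.87], [0.07, 0.45, -0.74, 1.98, 0.39, 0.87, -2.46], [0.46, 0.31, -0.06, 2.04, 0.02, 0.8, -1.18], [0.38, 0.44, -0.05, 1.84, 0.03, 0.87, -1.25]]
20 [[0.2, 0.41, -0.35, 2.15, 0.24, 0.62, -1.55], [0.07, 0.45, -0.75, 1.97, 0.4, 0.87, -2.11], [0.51, 0.31, -0.11, 2.04, 0.05, 0.8, -0.86], [0.42, 0.44, -0.1, 1.83, 0.05, 0.87, -0.93]]
45 [[0.24, 0.42, -0.41, 2.14, 0.28, 0.63, -1.15], [0.2, 0.51, -0.92, 1.97, 0.51, 0.92, -1.77], [0.58, 0.31, -0.2, 2.03, 0.08, 0.8, -0.45], [0.48, 0.44, -0.18, 1.83, 0.1, 0.88, -0.53]]
90 [[0.32, 0.44, -0.5, 2.14, 0.34, 0.64, -0.42], [0.31, 0.59, -1.09, 1.96, 0.63, 0.98, -1.09], [0.7, 0.33, -0.35, 2.03, 0.15, 0.81, 0.27], [0.6, 0.46, -0.33, 1.82, 0.19, 0.89, 0.18]]
[ 0.4893901  -0.0155603   0.02151467] [-0.38356244 -0.60057574 -0.09547924]
0.0020921956015695544 10.916876138726366 [ 0.49045177 -0.01536448  0.02222675] [-2.09675854 -0.53678758 21.84800866] 5.05
0.0009660468071385893 0.0 [ 0.24621046  0.59804883 -0.21729225] 6.1917
```

View pics/side1.png

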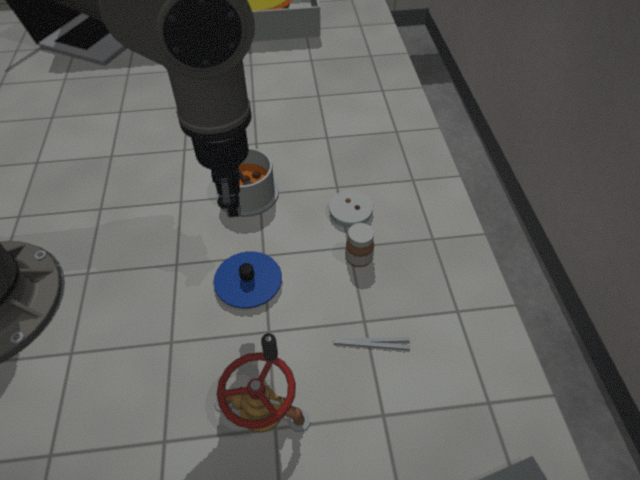

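The gripper came up empty: the lid is still at (248,279), with the knob at (246,272). I'll check where the TCP projects and whether the lid shifted.

```bash
python3 - <<'E'
from h import *
print(status.get_ee_pos(), Ro.from_rotvec(status.get_ee_rot()).as_matrix().round(3).tolist())
for n in("side","top"):
    c=optics.camera_info(n)
    for P in ([*status.get_ee_pos()],[.489,-.0155,.046],[.489,-.0155,.016]):
        print(n,cv2.projectPoints(np.array([P]),c["rvec"],c["tvec"],c["K"],c["dist"])[0].ravel())
n="side"; im=cv2.imread("pics/side1.png"); H,S,V=cv2.split(cv2.cvtColor(im,cv2.COLOR_BGR2HSV))
print(rcirc(plane(n,big((H>100)&(H<130)&(S>120)&(V>50)),.016)))
E
```

```text
[ 0.48846159 -0.01546137  0.16909161] [[1.0, 0.0, -0.002], [0.0, -1.0, 0.0], [-0.002, -0.0, -1.0]]
side [235.69335073 223.15484158]
side [244.65724512 267.59076336]
side [246.50776809 277.12088911]
top [326.39415387 319.20736534]
top [324.58298452 314.94290058]
top [324.20344482 314.14485857]
(array([ 0.49039937, -0.01844587]), np.float64(0.062035376555575845), 172, np.float64(0.0014795257999026812))
```

View pics/top1.png

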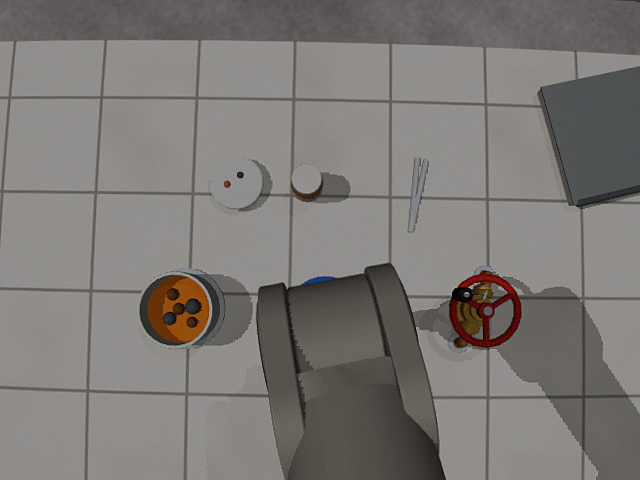

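The top view shows the arm hiding the lid, with everything else undisturbed. In the side view the fingertips look higher than the reported TCP, so I'll measure that.

```bash
python3 - <<'E'
from h import *
print(status.get_opening())
c=optics.camera_info("side")
def tip(tag):
    im=optics.read_camera("side")[:,:,::-1]; cv2.imwrite(f"pics/s_{tag}.png",im)
    d=cv2.absdiff(im,cv2.imread("pics/side0.png")).max(2); V=im.max(2)
    m=(V<55)&(d>25); m[:,:205]=0;m[:,265:]=0;m[:185]=0;m[250:]=0
    b=big(m); p=status.get_ee_pos()
    print(tag,status.get_opening(),cv2.boundingRect(b),b[b[:,1].argmax()])
    for dz in(0,.01,.02,.03): print(dz,cv2.projectPoints(np.array([[p[0],p[1],p[2]+dz]]),c["rvec"],c["tvec"],c["K"],c["dist"])[0].ravel().round(1))
    return im
a=tip("shut"); manip.command_gripper(1.0); b=tip("open")
f=lambda s:cv2.resize(s[180:260,195:275],(400,400),interpolation=cv2.INTER_NEAREST)
cv2.imwrite("pics/crop3.png",np.hstack([f(a),f(b)]))
E
```

```text
-0.0023690238858264344
shut -0.0041017358951065015 (218, 185, 22, 32) [229 216]
0 [235.7 223.1]
0.01 [235.  219.1]
0.02 [234.2 214.9]
0.03 [233.3 210.8]
open 0.9979204878117979 (215, 185, 25, 46) [228 230]
0 [236.  222.8]
0.01 [235.2 218.7]
0.02 [234.4 214.6]
0.03 [233.6 210.4]
```

View pics/crop3.png

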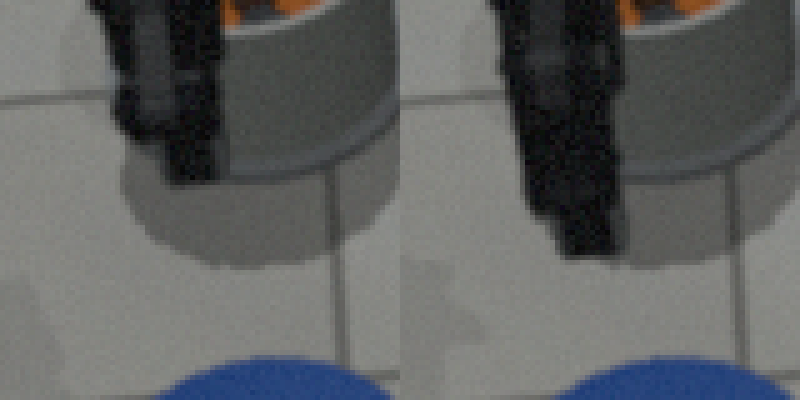

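The left half shows the shut fingertips at about (234,217), and the right half shows the open near fingertip at about (233,231). I'll turn both into heights.

```bash
python3 - <<'E'
from h import *
c=optics.camera_info("side"); p=status.get_ee_pos()
for y,l in ((-.0425,"open inner"),(-.057,"open outer"),(0,"shut c"),(-.0145,"shut outer")):
  for dz in(0,.013,.026): print(l,dz,[cv2.projectPoints(np.array([[p[0]+x,p[1]+y,p[2]+dz]]),c["rvec"],c["tvec"],c["K"],c["dist"])[0].ravel().round(1).tolist() for x in(-.011,.011)])
E
```

```text
open inner 0 [[229.5, 243.5], [243.4, 242.1]]
open inner 0.013 [[228.4, 238.3], [242.5, 236.9]]
open inner 0.026 [[227.2, 232.9], [241.5, 231.5]]
open outer 0 [[229.6, 250.6], [243.7, 249.2]]
open outer 0.013 [[228.5, 245.4], [242.7, 244.0]]
open outer 0.026 [[227.3, 240.1], [241.7, 238.7]]
shut c 0 [[229.2, 223.4], [242.7, 222.1]]
shut c 0.013 [[228.1, 218.1], [241.7, 216.8]]
shut c 0.026 [[227.0, 212.7], [240.8, 211.4]]
shut outer 0 [[229.3, 230.1], [242.9, 228.8]]
shut outer 0.013 [[228.2, 224.9], [242.0, 223.5]]
shut outer 0.026 [[227.1, 219.5], [241.0, 218.1]]
```

Shut or open, the fingertips sit about 14 mm farther back than the reported TCP. The grip therefore landed above the knob's widest part and slipped off. I'll regrip lower, with a force guard.

```bash
python3 - <<'E'
from h import *
x,y=.489,-.016
manip.command_gripper(.55,50)
manip.move_linear([x,y,.05],speed=.15,stop_force=8)
print(manip.move_linear([x,y,.005],speed=.06,stop_force=6),status.get_ee_pos(),status.get_wrist_force())
manip.command_gripper(0.0,50)
print(status.get_opening(),status.get_grip_force(),status.get_ee_pos(),status.get_wrist_force(),status.get_time())
if status.get_opening()>.2:
    manip.move_linear([x,y,.17],speed=.15)
    print(status.get_opening(),status.get_grip_force(),status.get_wrist_force(),status.get_time())
cv2.imwrite("pics/side2.png",optics.read_camera("side")[100:340,130:450,::-1])
E
```

```text
False [ 0.48915103 -0.01592799  0.00515319] [ 0.04597094  0.02081958 -0.06363416]
0.3062024805379243 48.62558662891388 [ 0.48929571 -0.01605221  0.00560599] [-2.31200208 -0.13616338  7.62250429] 9.8083
0.30481735372302 49.218565821647644 [ 0.56315841 -0.16405526 -1.46831582] 11.0583
```

View pics/side2.png

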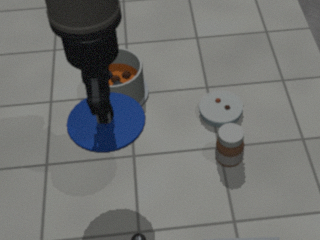

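The lid is held: the side view shows it hanging level under the fingers, and the weight reads 1.47 N. Now I'll place it.

```bash
python3 - <<'E'
from h import *
x,y=.4948,.2197
manip.move_linear([x,y,.17],speed=.18)
manip.move_linear([x,y,.095],speed=.12,stop_force=8)
print(manip.move_linear([x,y,.070],speed=.03,stop_force=6),status.get_ee_pos(),status.get_wrist_force(),status.get_ft_torque())
manip.command_gripper(.6)
print(status.get_opening(),status.get_ee_pos(),status.get_wrist_force())
p=status.get_ee_pos(); manip.move_linear([p[0],p[1],.20],speed=.15)
manip.goto([.502,-.12,.25],down(0))
print(status.get_time())
for n in("top","side"):
    im=optics.read_camera(n)[:,:,::-1]; cv2.imwrite(f"pics/{n}3.png",im)
    H,S,V=cv2.split(cv2.cvtColor(np.ascontiguousarray(im),cv2.COLOR_BGR2HSV)); b=big((H>100)&(H<130)&(S>120)&(V>50))
    for z in (.086,.095): print(n,z,rcirc(plane(n,b,z)))
a=cv2.imread("pics/top3.png")[240:400,90:290]; b=cv2.imread("pics/side3.png")[110:270,160:360]
cv2.imwrite("pics/crop4.png",cv2.resize(np.hstack([a,b]),None,fx=2,fy=2))
E
```

```text
True [0.49474956 0.21958478 0.07561916] [-2.94630223 -0.6538789  11.27974727] [-0.27329627  0.54556985  0.02494617]
0.5960528308047036 [0.49435299 0.2193312  0.07504514] [ 0.2001688  -0.61267854 -0.83464502]
16.625
top 0.086 (array([0.49412835, 0.21839599]), np.float64(0.06257862465366053), 230, np.float64(0.0011628189068170064))
top 0.095 (array([0.49448774, 0.21629615]), np.float64(0.061962211143055716), 230, np.float64(0.0011513648793669076))
side 0.086 (array([0.49776092, 0.21370908]), np.float64(0.0601847202977162), 44, np.float64(0.0014238128614232418))
side 0.095 (array([0.49852991, 0.20374486]), np.float64(0.059438799540078226), 44, np.float64(0.0014061663298282415))
```

View pics/crop4.png

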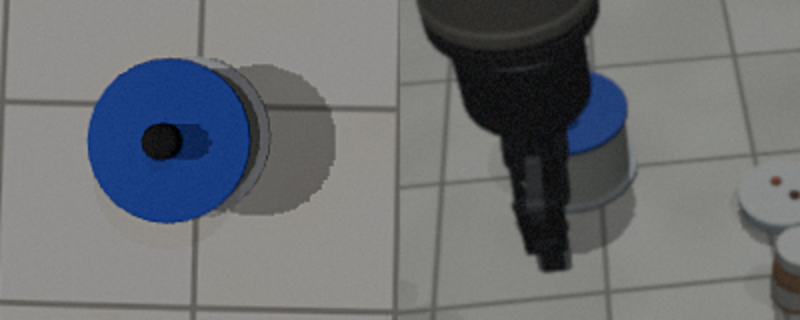

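The lid is seated: contact came at TCP z 0.0756 (expected 0.0755), and the lid looks flat and concentric over the pot in both crops. Now I'll grip the handle and try the first clockwise arc.

```bash
cat >> h.py <<'E'
def arc(C,r,a0,a1,z,speed,step=np.radians(15),stop=None,log=None):
    n=max(1,int(np.ceil(abs(a1-a0)/step)))
    for a in np.linspace(a0,a1,n+1)[1:]:
        hit=manip.move_linear([C[0]+r*np.cos(a),C[1]+r*np.sin(a),z],speed=speed,stop_force=stop)
        p=status.get_ee_pos(); f=status.get_wrist_force(); u=np.array([np.cos(a),np.sin(a)])
        if log is not None: log.append([a,np.arctan2(p[1]-C[1],p[0]-C[0]),np.hypot(*(p[:2]-C))*1e3,f[:2]@u,f[1]*u[0]-f[0]*u[1],f[2]])
        if hit: return a
    return None
E
python3 - <<'E'
from h import *
np.set_printoptions(precision=3,suppress=True)
hx,hy=.527,-.221; z=.089
manip.goto([hx,hy,.20],down(0))
manip.command_gripper(.6,60)
print(manip.move_linear([hx,hy,z],speed=.12,stop_force=8),status.get_wrist_force())
manip.command_gripper(0,60)
p=status.get_ee_pos(); print(status.get_opening(),status.get_grip_force(),p,status.get_wrist_force(),status.get_time())
if status.get_opening()>.15:
    C=np.array([.502,-.2655]); a0=np.arctan2(hy-C[1],hx-C[0]); L=[]
    print(a0,arc(C,.052,a0,a0-np.radians(90),z,.06,stop=20,log=L)); print(np.array(L)); print(status.get_time(),status.get_opening())
E
```

```text
False [-0.298  1.017  0.011]
0.24035569775427443 58.41917395591736 [ 0.528 -0.221  0.09 ] [0.438 3.225 6.829] 18.925
1.058940484363072 None
[[  0.797   0.773  51.453  -4.285  -1.842   7.042]
 [  0.535   0.509  51.022  -7.01   -1.688   9.172]
 [  0.274   0.245  50.765 -10.067  -2.044  11.766]
 [  0.012  -0.016  50.579 -12.852  -0.943  15.233]
 [ -0.25   -0.272  50.497 -14.133  -1.491  16.714]
 [ -0.512  -0.526  50.438 -15.721  -2.357  17.153]]
21.175 0.2408069332115388
```

The wheel turns. The inward radial force is growing because my centre is 1–2 mm off, so I'll refit the centre from the measured arc and continue to the stop.

```bash
python3 - <<'E'
from h import *
from scipy.optimize import least_squares
np.set_printoptions(precision=3,suppress=True)
C=np.array([.502,-.2655]); z=.089
A=np.array([[.773,51.453,-4.3],[.509,51.022,-7],[.245,50.765,-10],[-.016,50.579,-12.9],[-.272,50.497,-14.1],[-.526,50.438,-15.7]])
P=C+(A[:,1]/1e3)[:,None]*np.c_[np.cos(A[:,0]),np.sin(A[:,0])]; P=np.vstack([[.528,-.221],P])
C2=least_squares(lambda c:np.hypot(*(P-c).T)-.052,C).x; print("C",C2)
def cur(C): p=status.get_ee_pos(); return np.arctan2(p[1]-C[1],p[0]-C[0])
L=[]; a0=cur(C2); print(arc(C2,.052,a0,a0-np.radians(60),z,.06,stop=20,log=L)); print(np.array(L)); print(status.get_time(),status.get_opening())
np.save("C.npy",C2)
E
```

```text
C [ 0.501 -0.265]
None
[[-0.73  -0.738 51.775 -5.055 -3.058  9.935]
 [-0.94  -0.945 51.793 -5.443 -2.292 11.967]
 [-1.149 -1.155 51.821 -5.404 -1.715 10.901]
 [-1.358 -1.365 51.825 -5.58  -2.059 12.084]
 [-1.568 -1.574 51.859 -5.423 -2.227 12.536]]
22.8583 0.23847166833817723
```

```bash
python3 - <<'E'
from h import *
np.set_printoptions(precision=3,suppress=True)
C=np.load("C.npy"); z=.089
p=status.get_ee_pos(); a0=np.arctan2(p[1]-C[1],p[0]-C[0])
L=[]; print(arc(C,.052,a0,a0-np.radians(345),z,.07,stop=14,log=L)); print(np.array(L)[::3],L[-1]); print(status.get_ee_pos(),status.get_wrist_force(),status.get_time(),status.get_opening())
E
```

```text
-1.824545099342834
[[-1.825 -1.712 51.806  0.714 -2.751  4.543]] [np.float64(-1.824545099342834), np.float64(-1.7122747436531651), np.float64(51.806447389128664), np.float64(0.7137066582305723), np.float64(-2.7512160972570125), np.float64(4.543174444359906)]
[ 0.493 -0.316  0.09 ] [-2.842 -0.     4.543] 23.0667 0.2392173518549373
```

Only 0.44 turn so far and the force is small, so this was a pad slip and not the stop (the wheel starts at least half a turn open). Continuing.

```bash
python3 - <<'E'
from h import *
np.set_printoptions(precision=3,suppress=True)
C=np.load("C.npy"); z=.089
p=status.get_ee_pos(); a0=np.arctan2(p[1]-C[1],p[0]-C[0])
L=[]; print(arc(C,.052,a0,a0-np.radians(345),z,.07,stop=22,log=L)); print(np.array(L)[::2],np.array(L[-3:])); print(status.get_ee_pos(),status.get_wrist_force(),status.get_time(),status.get_opening())
E
```

```text
-6.730096343136863
[[-1.963 -1.964 51.919 -2.303 -2.945 11.138]
 [-2.465 -2.463 52.019 -1.031 -2.277 11.654]
 [-2.967 -2.964 52.144  2.354 -3.151 13.169]
 [-3.469  2.814 52.174  5.132 -2.905 16.826]
 [-3.97   2.302 52.196  6.566 -2.56  16.705]
 [-4.472  1.79  52.188  4.47  -2.447 11.465]
 [-4.974  1.286 52.179  2.519 -2.255  9.739]
 [-5.476  0.783 52.023  2.162 -2.625  8.497]
 [-5.977  0.278 51.961 -1.205 -2.253  9.449]
 [-6.479 -0.224 51.863 -3.059 -2.198 12.249]] [[-6.228  0.026 51.864 -1.335 -1.552 10.712]
 [-6.479 -0.224 51.863 -3.059 -2.198 12.249]
 [-6.73  -0.374 51.838 -4.082  6.482  9.937]]
[ 0.549 -0.284  0.09 ] [-0.88   7.609  9.937] 29.6667 0.2402257282940012
```

Tangential force jumped at -0.374 rad, 1.23 turns in, which fits the closed stop. I'll push once more to confirm and take the reference angle.

```bash
python3 - <<'E'
from h import *
np.set_printoptions(precision=4,suppress=True)
C=np.load("C.npy"); z=.089
def st():
    p=status.get_ee_pos(); a=np.arctan2(p[1]-C[1],p[0]-C[0]); f=status.get_wrist_force(); return np.array([a,np.hypot(*(p[:2]-C)),f[1]*np.cos(a)-f[0]*np.sin(a),*f])
print(st()); a0=st()[0]
for d in (.06,.10):   # press further, targets beyond stop
    print(arc(C,.052,a0,a0-d,z,.03,stop=20)); manip.wait(.2); print(d,st())
cv2.imwrite("pics/topstop.png",optics.read_camera("top")[:,:,::-1]); print(status.get_time())
E
```

```text
[-0.3741  0.0518  6.7614 -0.8799  7.6092  9.9366]
None
0.06 [-0.3783  0.0519 14.7739 -0.3076 16.0202 14.2085]
None
0.1 [-0.3822  0.0519 22.3055  2.6274 22.9843 14.4306]
30.6167
```

The stop is hard: force climbed from 7 to 22 N while the angle changed 0.008 rad. Reference is about -0.371 rad. Now back off two turns.

```bash
python3 - <<'E'
from h import *
np.set_printoptions(precision=4,suppress=True)
C=np.load("C.npy"); z=.089
T=-.371+4*np.pi; L=[]
print(arc(C,.052,-.371,T,z,.07,stop=40,log=L)); L=np.array(L); print(L[::4]); print(abs(L[:,3]).max(),len(L))
manip.wait(.3); p=status.get_ee_pos(); print("final",np.arctan2(p[1]-C[1],p[0]-C[0]),p,status.get_wrist_force(),status.get_opening(),status.get_grip_force(),status.get_time())
im=optics.read_camera("top")[:,:,::-1]; cv2.imwrite("pics/topend.png",im)
cv2.imwrite("pics/cmp.png",cv2.resize(np.hstack([cv2.imread("pics/topstop.png")[250:370,420:560],im[250:370,420:560]]),None,fx=2.8,fy=2.8))
E
```

```text
None
[[-0.1092 -0.1101 51.872  -4.2471  2.5456 14.6984]
 [ 0.938   0.933  51.9738  1.3142  3.0803 11.8155]
 [ 1.9852  1.9904 52.0918  7.0554  2.0126 18.7669]
 [ 3.0324  3.061  52.2136  5.3276  2.2481 15.9118]
 [ 4.0796 -2.1769 52.1398 -1.553   2.0092  9.4095]
 [ 5.1268 -1.1376 51.9792 -4.9416  1.8931 12.8143]
 [ 6.174  -0.1105 51.8786 -4.7243  2.3342 14.7417]
 [ 7.2212  0.9333 51.9566  1.2604  2.2002 13.2514]
 [ 8.2684  1.9907 52.0789  6.8702  2.3069 18.5443]
 [ 9.3156  3.0608 52.169   5.034   2.4394 16.4139]
 [10.3628 -2.1771 52.1212 -1.6505  2.0215 10.5734]
 [11.41   -1.1365 51.9586 -3.7773  2.0348 13.5343]]
8.319627041551684 48
final -0.37266018740742113 [ 0.5489 -0.2839  0.09  ] [-4.2493  3.9488 14.5048] 0.236919745570196 61.693904399871826 47.3917
```

View pics/cmp.png

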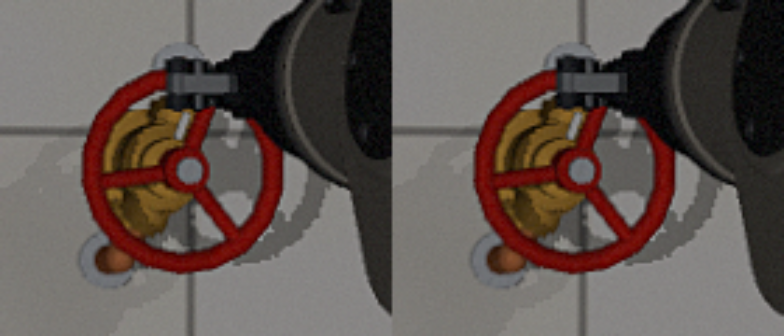

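The two crops, at the stop (left) and now (right), show the spokes in the same place. The wheel is two turns open, within about 0.005 rad, and the handle is still gripped. Handing in.

```bash
python3 -c "
from plant import manip, optics, status, inverse_kinematics
print(manip.hand_in())"
```

```text
the job is handed in; nothing more can be done
None
```

The job is handed in, at about 47 s on the robot clock: the lid is seated on the pot and released (one earlier grip slipped off the knob), the valve was closed to its stop and backed off two full turns, the handle is still gripped, and the jar, dish and tweezers were not touched.

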